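# Set the throttle lever of a hydroponic feed header to 60 degrees

## Robot

A 6-joint arm with a two-finger parallel gripper is mounted at the origin on the work surface. World frame = base frame: x ahead of the robot, y to its left, z up, the work surface at z = 0. Lengths are in mm, angles in rad, forces in N, time in s.
With the tool pointing down it reaches from about 275 to 750 mm from the base axis. Payload 10.2 kg.
Tool frame: the origin (TCP) lies between the finger pads; the fingertips stand 22 mm ahead of it and the grasp point (between the pads) lies 3 mm ahead of it (ctrl.nose_length is the distance from the TCP to the fingertips, in mm); y points along the fingers, z is the direction in which the jaws open and shut, and the axes are right-handed (so a half turn about y gives the same grasp; the last joint's range is limited). The gripper opens to 85 mm and grips with 20 to 120 N. Pads are 22 mm wide; open, the fingers measure 114 mm over their backs; the gripper's body (76 mm by 85 mm) begins 54 mm behind the grasp point. The pads swing forward as they close: fully open they stand 13 mm farther back than shut.
Start: joints at [0.919, 0.313, 1.498, -0, 1.331, -0.223], TCP at [218.297, 477.47, 253.294] pointing down, gripper open.
Joint ranges: [-2.94, 2.94], [-0.97, 2.17], [0.19, 2.56], [-1.23, 4.37], [0.02, 3.11], [-2.88, 2.88]. Speed limits (rad/s): [2.39, 2.39, 3.01, 3.14, 3.14, 3.14].

## Interface

Orientations are given as a unit quaternion [w, x, y, z].
In Python, from rig import ctrl, eyes, models gives the robot as it stands.
- The arm moves only by the shell command python3 -m crank 'ROWS' [FORCE]. ROWS is JSON, a list of rows, each an object with "dp": the shift along the tool's x, y, z in mm, a list of three; "roll": the turn about the tool's y in rad; "gripper": the closure in counts, from 0 (fully open) to 255 (shut). A call has 1 to 10 rows; each row is the pose to reach, as a shift and turn from the pose commanded when the call began, along the tool's axes at that moment; what a row does not reach only later rows make up. A row lasts 1/12 s, in which the tool goes at most 41.7 mm and 7.16 degrees, less where a joint would pass 70% of its speed; a pose out of reach is approached as far as the arm can. A call with a gripper value outside its range is refused whole. The fingers move at their own pace and stop on an object; FORCE is the grip in N (left out, the last holds). Time passes only in rows, so rows that repeat a pose let the fingers close. It gives the time, the measured TCP pose, the force and the opening at its end, in the units of the state.
- ctrl.sense(): the state, without advancing time (a new reading comes with each control period).
- eyes.capture(name): name is "scene" or "top" or "wrist"; returns a dict with "color" (400x640x3 uint8, red, green, blue), "fx", "fy", "cx", "cy" (pixels), "distortion" ([k1, k2, p1, p2, k3] as OpenCV has them; the pictures are not rectified), "R" (3x3) and "t" (3): a world point X has camera coordinates R X + t. Camera axes: x right, y down, z forward; pixel columns grow to the right and rows downward; lengths in mm; the calibration is good to about 2 mm. A picture is of the moment at which its call begins. There is no depth.
- ctrl.finish_job(): hands the job in, once; it reports no verdict.
Trained networks look in a picture, given as the dict that the camera call returned (one of the last four; its "shot" number tells which), for a name from the list of things; names that differ only in an ending like _2 or _b are one class to them, and where a whole thing is asked for, a point or a joint stands for the part that bears it (a point fixed in the world has none). Each returns a list of dicts, best first, with "confidence" (0 to 1); they miss things now and then, are a little off and sometimes report something else, mostly with a low value. They report only what shows in the picture. A call takes as long as a camera call.
- models.spot_in(picture, label): "extent" ([centre column, centre row, width, height] in pixels, round what is visible of it).
- models.spot_point(picture, label): "centre" ([column, row] in pixels: a listed point, or the origin of a listed thing).
The state is a dict: "time_s": time; "joints": joint angles; "dq": joint speeds; "tau": joint torques, N m; "eef_pos": TCP position; "ee_rot": TCP orientation; "force": force on the tool from outside, world axes, zero at the start; "wrist_torque": the same for the moment, N m; "grip_width": opening from 0.0 (shut) to 1.0 (fully open).
Only numpy, scipy, OpenCV 4.12 (cv2) and the standard library are available. Lean on these libraries where they do the work, as an engineer would, in place of code of your own. Each camera call takes 0.05 s, during which the arm holds its last target. There are 200 camera calls.

## Task

Set the lever valve on the feed header to the 60-degree notch: squeeze the latch against the handle, swing the lever open to that notch, and let the latch spring fully home in it so that the lever is locked. Then let go, and leave the isolating ball valve and the things lying about as they are.

Things in the scene. Friction and masses are not known exactly. Their poses are not given: they have to be found in the camera images.
- header: Feed header fixed to the bench: grey base plate 150 x 500 x 10 mm, white 50 mm pipe along the header's y with its axis 85 mm up. In the middle, between two grey flanges 140 mm across, the black lever valve with its upright stem; a white union ball valve on the +y end, an elbow on the -y end. Origin: on the bench under the stem; z up.
- lever_hinge (a point): Point on the lever valve's vertical stem axis, 195 mm above the bench. Under the lever sits a fixed steel plate (rim radius 65 mm) with seven notches, for 0, 15, 30, 45, 60, 75 and 90 degrees. It is clamped through slotted holes, so all its notches may truly lie up to 4 degrees to one side of these angles; the latch nose has 1.4 degrees of play each way in a notch. Axes as the header's.
- lever_grip (a point): Point on the centre line of the lever's handle, 155 mm from the stem axis, 195 mm above the bench. x points out along the lever, away from the stem; z up. The handle is a level black bar 18 mm wide, 20 mm high, mid height at this point, ending in a round boss 26 mm across 205 mm from the stem. The latch bar stands beside it on its +y side.
- lever (a joint): Lever angle, rad, anticlockwise from above: 0 shut, square to the pipe, pointing to the header's -x; 1.571 open, along the pipe to its -y. About 0.6 N m of dry friction: it stays where left and takes 4 to 6 N at lever_grip to move. It starts nearly shut, in a notch or between two. With its latch in a notch it is locked; a nose riding on the rim drops into the next notch the lever comes to.
- latch (a joint): Spring latch on the lever, rad: 0 sprung fully out, its nose home in a notch; about 0.12 with the nose riding on the rim between notches; 0.165 squeezed to its stop (above 0.135 the nose is clear of the rim). Takes about 6 N at latch_grip to start moving, 11 N to hold squeezed.
- latch_grip (a point): Mid point of the latch bar beside lever_grip, on the side to which the lever opens. The bar is steel, 7 mm thick, 20 mm high (183 to 203 mm above the bench), free from 100 to 195 mm from the stem. Sprung out it splays 0.165 rad off the handle (15 mm gap here, 41 mm across both); squeezed it lies parallel to the handle, 2 mm off (27 mm across both).
- isolator (a joint): Grey bar handle (96 x 18 mm, 137 to 153 mm above the bench) of the union ball valve on the header's +y end: 0 in line with the pipe (open), turns about a vertical axis. Leave it alone.
- net_cup: Bystander: black net cup, 52 mm across, 50 mm high, on the bench in front of the header. Origin: centre of its underside.
- net_cup2: Bystander: another such net cup, on the bench behind the header. Origin: centre of its underside.
- spanner: Bystander: steel spanner 170 mm long lying in front of the header. Origin: centre of its underside.
- coupling: Bystander: white pipe coupling, a ring 62 mm across and 52 mm high standing on end in front of the header. Origin: centre of its underside.
- nutrient: Bystander: white bottle 68 mm across and 170 mm high behind the header. Origin: centre of its underside.
- beaker: Bystander: clear open beaker 84 mm across and 100 mm high, on the bench to the right. Origin: centre of its underside.
- ph_pen: Bystander: grey pH meter 155 mm long, 20 mm high, lying on the bench to the left. Origin: on its underside.

How it is judged:
By the outcome, as a careful person would: the job done as asked, in the order asked, and still so for the second after the job is handed in, with the robot touching nothing.
It also fails if it takes over 42 s, if anything falls off the work surface, if the arm or the gripper's body presses on something with over 40 N, if the wrist force passes 120 N, or if a joint passes its speed limit or range.

## Working session

There is one attempt and no reset: what is moved stays moved. The work goes in short steps, Python scripts to look and compute and a shell command to move; the robot and the scene stay as the last step left them, time stands still between calls to the robot, and variables do not carry over. Pictures are saved under pics/ and viewed, about 8 in all and at most 12, crops included, and the job is handed in when it is done.

```bash
ls; mkdir -p pics
cat > h.py <<'E'
import numpy as np, cv2
from rig import ctrl, eyes, models
def K(p): return np.array([[p['fx'],0,p['cx']],[0,p['fy'],p['cy']],[0,0,1.]])
def ray(p,uv):
    n=cv2.undistortPoints(np.array([[uv]],float),K(p),np.array(p['distortion'],float))[0,0]
    R=np.array(p['R']);t=np.array(p['t']);return -R.T@t, R.T@np.array([n[0],n[1],1])
def atz(p,uv,z):
    c,d=ray(p,uv);return c+d*(z-c[2])/d[2]
def proj(p,X):
    return cv2.projectPoints(np.array(X,float).reshape(-1,1,3),cv2.Rodrigues(np.array(p['R'],float))[0],np.array(p['t'],float),K(p),np.array(p['distortion'],float))[0][:,0]
def tri(rs):
    A=np.zeros((3,3));b=np.zeros(3)
    for c,d in rs:
        d=d/np.linalg.norm(d);M=np.eye(3)-np.outer(d,d);A+=M;b+=M@c
    return np.linalg.solve(A,b)
def save(p,n): cv2.imwrite('pics/'+n,np.ascontiguousarray(p['color'][:,:,::-1]))
E
python3 - <<'E'
from h import *
s=ctrl.sense();print(s)
for c in('scene','top'):
    p=eyes.capture(c);save(p,c+'1.png');print(c,(-np.array(p['R']).T@p['t']).round())
    for l,z in(('lever_hinge',195),('lever_grip',195),('latch_grip',193),('header',0),('isolator',145),('nutrient',0)):
        for r in models.spot_point(p,l)[:2]: print(l,r['confidence'],np.round(r['centre'],1),atz(p,r['centre'],z).round(1))
E
```

```text
pics
{'time_s': 0.0, 'joints': array([ 9.18589238e-01,  3.13459160e-01,  1.49842132e+00, -3.42015438e-05,
        1.33101868e+00, -2.23418530e-01]), 'dq': array([-0.00088817,  0.00211415, -0.00081201,  0.00095601,  0.00072258,
       -0.00049417]), 'tau': array([ 3.12881984e-04, -4.12262893e+01, -2.59742832e+01, -1.66373370e-04,
        4.12719761e-03, -1.05439071e-06]), 'eef_pos': array([218.16345968, 477.27269008, 252.73631163]), 'ee_rot': array([-0.69049502,  0.69134168, -0.15062329,  0.15025289]), 'force': array([ 0.16922703, -0.70940412,  0.26965714]), 'wrist_torque': array([-0.00814113, -0.02179491,  0.00074535]), 'grip_width': 1.0026294068413835}
scene [ 955. -535. 1024.]
lever_hinge 0.7 [340.9 210.1] [643.  -38.1 195. ]
lever_hinge 0.28 [335.3 245.1] [ 697.2 -136.3  195. ]
lever_grip 0.96 [292.  185.2] [479.4 -55.3 195. ]
latch_grip 0.77 [295.  190.1] [496.9 -62.5 193. ]
header 0.84 [335.7 241.9] [630.6 -32.4   0. ]Traceback (most recent call last):
  File "<stdin>", line 6, in <module>
ValueError: it knows: beaker, coupling, header, latch_grip, lever_grip, lever_hinge, net_cup, nutrient, ph_pen, spanner
```

Run:
```python
from h import *
p=eyes.capture('top');save(p,'top1.png');print((-np.array(p['R']).T@p['t']).round())
for l,z in(('lever_hinge',195),('lever_grip',195),('latch_grip',193),('header',0),('nutrient',0),('beaker',0),('net_cup',0),('coupling',0)):
    for r in models.spot_point(p,l)[:2]: print(l,r['confidence'],np.round(r['centre'],1),atz(p,r['centre'],z).round(1))
p=eyes.capture('scene')
a=np.hstack([]) if 0 else None
```

```text
[ 4.010e+02 -1.000e+00  1.173e+03]
lever_hinge 0.85 [330.7 171.5] [632.4 -41.5 195. ]
lever_grip 0.88 [333.3 228.2] [486.8 -47.1 195. ]
latch_grip 0.68 [345.5 223.4] [499.1 -78.  193. ]
latch_grip 0.33 [335.1 231. ] [480.  -51.7 193. ]
header 0.67 [324.5 189. ] [623.8 -30.3   0. ]
nutrient 0.64 [370.1 155.8] [ 728.6 -171.9    0. ]
beaker 0.57 [462.4 261.8] [ 404.1 -439.3    0. ]
net_cup 0.67 [278.2 220.2] [528.  109.6   0. ]
coupling 0.67 [322.1 230. ] [498.6 -22.7   0. ]
coupling 0.42 [331.6 169.6] [684.6 -52.4   0. ]
```

View pics/top1.png

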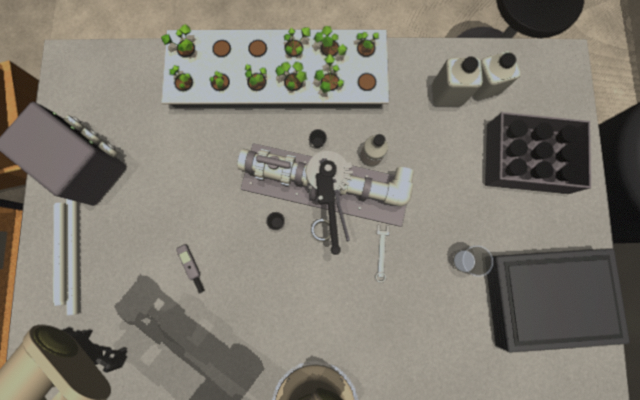

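View pics/scene1.png

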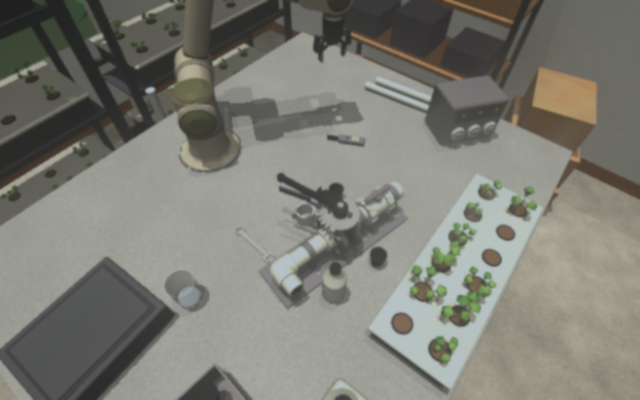

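The top view shows the lever running from the stem at about (328,170) to its tip at (336,250). The header is tilted, with the union end at about (245,160) and the elbow at about (410,188). The coupling is under the lever, well below it. In the scene view the handle and latch bars lie side by side at (285,180)–(330,200). Next I work out the move to hover above the grip.

```bash
cat >> h.py <<'E'
from scipy.spatial.transform import Rotation as Ro
def pose():
    s=ctrl.sense();q=s['ee_rot'];return np.array(s['eef_pos']),Ro.from_quat([q[1],q[2],q[3],q[0]]).as_matrix(),s
def plan(X,jaw):
    """dp and roll to TCP X, tool z along horizontal angle jaw (mod pi)"""
    P,R,s=pose();dp=R.T@(np.array(X)-P)
    # roll r about tool y: new z = R@Ry(r)@ez
    d=R.T@np.array([np.cos(jaw),np.sin(jaw),0]);r=np.arctan2(d[0],d[2]);
    return dp.round(1),round(float((r+np.pi/2)%np.pi-np.pi/2),3)
E
python3 - <<'E'
from h import *
P,R,s=pose();print(R.round(3),plan([470,-55,340],np.pi/2+.0))
p=eyes.capture('wrist');print((R.T@(-np.array(p['R']).T@p['t']-P)).round(), (R.T@np.array(p['R'])[2]).round(2))
E
```

```text
[[ 0.909  0.     0.416]
 [-0.416  0.     0.909]
 [ 0.    -1.     0.   ]] (array([ 450.3,  -86.7, -379.6]), -0.429)
[ -75. -122.   -1.] [0.29 0.96 0.  ]
```

```bash
python3 -m crank '[{"dp":[20,-60,-20],"roll":-0.1,"gripper":0},{"dp":[50,-86,-42],"roll":-0.2,"gripper":0},{"dp":[75,-87,-63],"roll":-0.3,"gripper":0},{"dp":[100,-87,-84],"roll":-0.429,"gripper":0},{"dp":[130,-87,-110],"roll":-0.429,"gripper":0},{"dp":[160,-87,-135],"roll":-0.429,"gripper":0},{"dp":[190,-87,-160],"roll":-0.429,"gripper":0},{"dp":[220,-87,-185],"roll":-0.429,"gripper":0},{"dp":[250,-87,-211],"roll":-0.429,"gripper":0},{"dp":[280,-87,-236],"roll":-0.429,"gripper":0}]'
python3 - <<'E'
from h import *
print(plan([470,-55,340],np.pi/2+.0))
E
```

```text
time_s: 1.63
eef_pos: [375.1, 144.5, 340.5]
ee_rot: [0.707, -0.707, -0.0, -0.0]
force: [0.5, -0.4, -0.1]
grip_width: 0.998
(array([  94.9,    0.6, -199.5]), 0.0)
```

```bash
python3 -m crank '[{"dp":[16,0,-33]},{"dp":[32,0,-67]},{"dp":[48,0,-100]},{"dp":[64,0,-133]},{"dp":[80,0,-167]},{"dp":[95,0,-199]},{"dp":[95,0,-199]},{"dp":[95,0,-199]}]'
python3 - <<'E'
from h import *
p=eyes.capture('wrist');save(p,'w1.png')
for l,z in(('lever_hinge',195),('lever_grip',195),('latch_grip',193),('header',0)):
    for r in models.spot_point(p,l)[:2]: print(l,r['confidence'],np.round(r['centre'],1),atz(p,r['centre'],z).round(1))
E
```

```text
$[0]: bad value
```

Each row needs all three fields.

```bash
python3 -m crank '[{"dp":[16,0,-33],"roll":0,"gripper":0},{"dp":[32,0,-67],"roll":0,"gripper":0},{"dp":[48,0,-100],"roll":0,"gripper":0},{"dp":[64,0,-133],"roll":0,"gripper":0},{"dp":[80,0,-167],"roll":0,"gripper":0},{"dp":[95,0,-199],"roll":0,"gripper":0},{"dp":[95,0,-199],"roll":0,"gripper":0},{"dp":[95,0,-199],"roll":0,"gripper":0}]'
python3 - <<'E'
from h import *
p=eyes.capture('wrist');save(p,'w1.png')
for l,z in(('lever_hinge',195),('lever_grip',195),('latch_grip',193),('header',0)):
    for r in models.spot_point(p,l)[:2]: print(l,r['confidence'],np.round(r['centre'],1),atz(p,r['centre'],z).round(1))
E
```

```text
time_s: 2.3
eef_pos: [470.1, -53.8, 339.8]
ee_rot: [0.707, -0.707, 0.001, -0.0]
force: [-0.9, -0.2, 0.4]
grip_width: 1.004
lever_hinge 0.8 [344.9 372.1] [638.9 -32.4 195. ]
lever_grip 0.81 [330.3 206.5] [479.2 -46.6 195. ]
lever_grip 0.54 [  6. 106.] [ 402.7 -280.1  195. ]
latch_grip 0.74 [297.1 222.3] [493.1 -73.4 193. ]
header 0.6 [335.9 271.1] [639.2 -32.8   0. ]
```

View pics/w1.png

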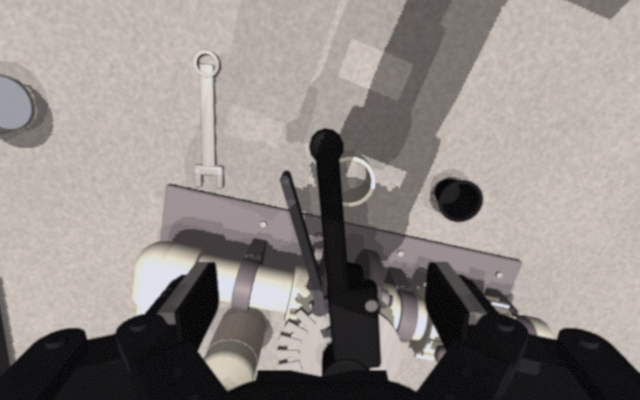

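The wrist view shows the boss at (327,145), with the handle running to about (350,300). The sprung latch bar runs from (287,177) to (322,300), on the left side (−y). The base plate's front edge runs from (168,185) to (520,260).

Run:
```python
from h import *
p=eyes.capture('wrist')
b=atz(p,(327,145),195);e1=atz(p,(168,185),10);e2=atz(p,(520,260),10)
print('boss',b,e1,e2); d=e2-e1; yaw=np.arctan2(-d[0],d[1]);print('yaw',yaw,'len',np.linalg.norm(d))
for pt in((341,285),(335,215)):
    print(pt,atz(p,pt,205).round(1))
for h in((638.9,-32.4),(632,-41.5),(643,-38)):
    v=b[:2]-h; print(np.hypot(*v), np.arctan2(v[1],v[0])%(2*np.pi)-np.pi, np.degrees(np.arctan2(v[1],v[0])%(2*np.pi)-np.pi-yaw))
# plate mid-front edge -> origin is 75 mm behind along header x
m=(e1+e2)/2; print('origin',m[:2]+75*np.array([np.cos(yaw),np.sin(yaw)]))
print(b.round(1))
im=p['color'][230:380,230:420];cv2.imwrite('pics/w2.png',cv2.resize(cv2.convertScaleAbs(np.ascontiguousarray(im[:,:,::-1]),alpha=1.6,beta=20),None,fx=4,fy=4,interpolation=cv2.INTER_CUBIC))
```

```text
boss [430.31031232 -47.36220875 195.        ] [ 508.31759364 -253.71811433   10.        ] [616.06049086 227.33794422  10.        ]
yaw -0.22033538525557364 len 492.9741000972888
(341, 285) [543.6 -35.3 205. ]
(335, 215) [482.8 -41.  205. ]
209.12562133455765 0.07160769284010726 16.727106232940706
201.77486367073178 0.029057305047734072 14.289148595792742
212.8956415702537 0.04398976337198324 15.144715435527212
origin [635.37585751 -29.58185349]
[430.3 -47.4 195. ]
```

View pics/w2.png

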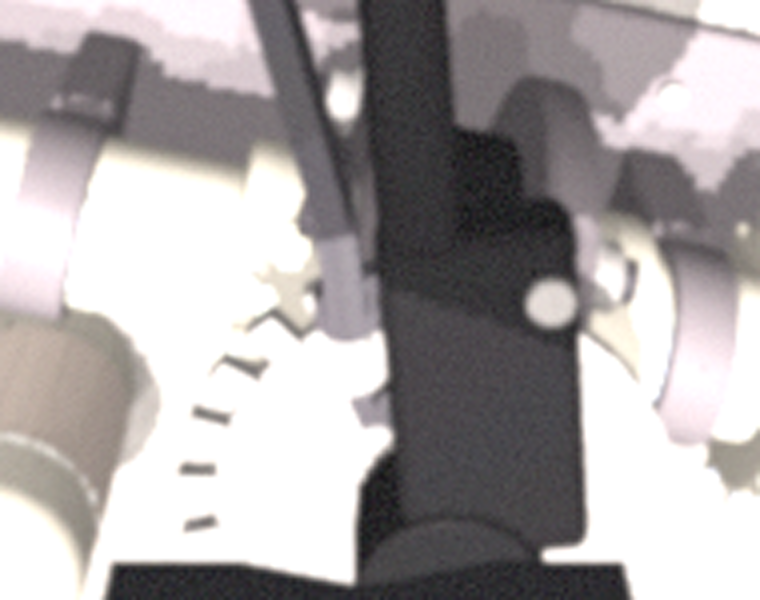

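The crop shows five free notches on the opening side, at full-image pixels of about (300,310), (291,322), (283,334), (280,347) and (279,361). The latch is splayed about 0.16 rad, so its nose is home in a notch. I'll check which one.

Run:
```python
from h import *
from scipy.optimize import least_squares
p=eyes.capture('wrist')
uv=[(300,310),(291,321.75),(283,333.75),(279.5,347),(278.75,360.75)]
for z in(180,187):
    X=np.array([atz(p,u,z)[:2] for u in uv])
    for h in((635,-30),(632,-33),(638,-32)):
        v=X-h; print(z,h,np.hypot(*v.T).round(1),(np.degrees(np.arctan2(v[:,1],v[:,0])+.22)%360-180).round(1))
    f=lambda q:np.hypot(*(X-q[:2]).T)-q[2]
    print(least_squares(f,[635,-30,60]).x)
a=.085;L=np.array([635,-30])-155*np.array([np.cos(a),np.sin(a)]);print(L)
for g in [(-np.sin(a)*k,np.cos(a)*k) for k in (-5,)]: print(plan([L[0]+g[0],L[1]+g[1],198],np.pi/2+a))
```

```text
180 (635, -30) [65.5 62.9 62.9 62.2 62.8] [ 51.6  64.9  78.9  92.8 107.3]
180 (632, -33) [61.3 58.7 59.  58.8 60.1] [ 51.1  65.5  80.4  95.2 110.4]
180 (638, -32) [66.7 63.2 62.4 60.9 60.6] [ 48.6  61.7  75.6  89.7 104.6]
[638.96189209 -12.5438412   80.10781867]
187 (635, -30) [69.  65.5 64.5 62.5 61.6] [ 48.8  61.1  74.2  87.5 101.7]
187 (632, -33) [64.8 61.3 60.4 58.9 58.6] [ 48.2  61.3  75.3  89.6 104.6]
187 (638, -32) [70.3 66.1 64.2 61.5 59.7] [46.  58.  71.  84.3 98.8]
[632.89983743 -13.51588272  78.12214758]
[480.55960045 -43.15914083]
(array([ 11.2, 142.6,   3.7]), -0.084)
```

The notch angles disagree with my assumed numbering by 15° or more, so I'll move the camera forward for a better look at the plate.

```bash
python3 -m crank '[{"dp":[30,0,0],"roll":0,"gripper":0},{"dp":[60,0,10],"roll":0,"gripper":0},{"dp":[70,0,10],"roll":0,"gripper":0},{"dp":[70,0,10],"roll":0,"gripper":0},{"dp":[70,0,10],"roll":0,"gripper":0}]'
python3 - <<'E'
from h import *
p=eyes.capture('wrist')
for l,z in(('lever_hinge',195),('lever_grip',195),('latch_grip',193),('header',0)):
    for r in models.spot_point(p,l)[:1]: print(l,r['confidence'],np.round(r['centre'],1),atz(p,r['centre'],z).round(1))
im=p['color'][150:340,220:440,::-1].astype(float)
im=(255*(im/255)**.9).astype(np.uint8)
cv2.imwrite('pics/w3.png',cv2.resize(im,None,fx=3.6,fy=3.15,interpolation=cv2.INTER_CUBIC) if 0 else cv2.resize(im,None,fx=3,fy=3,interpolation=cv2.INTER_CUBIC))
save(p,'w3full.png')
E
```

```text
time_s: 3.07
eef_pos: [539.6, -42.2, 340.0]
ee_rot: [0.707, -0.707, -0.0, 0.001]
force: [-1.0, -0.2, 0.2]
grip_width: 1.001
lever_hinge 0.94 [330.2 303.1] [636.4 -34.4 195. ]
lever_grip 0.7 [316.2 117. ] [479.5 -46.  195. ]
latch_grip 0.72 [280.  133.3] [491.6 -73.3 193. ]
```

View pics/w3.png

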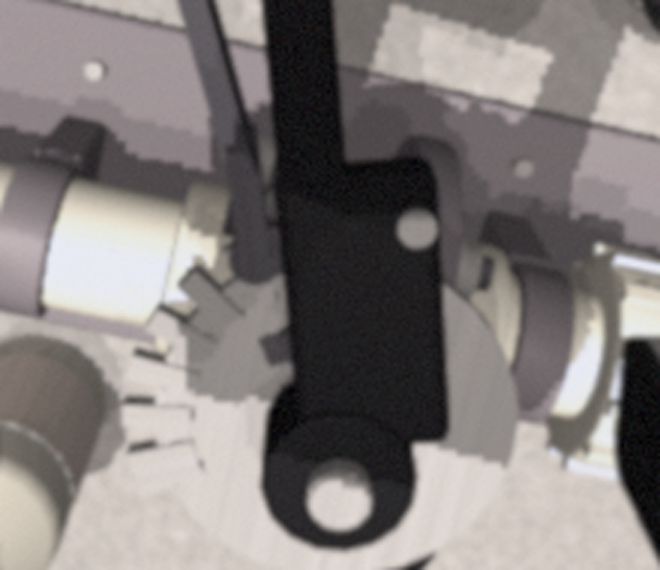

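The stem top is at full-image (333,315), with the plate's notches on the left. I'll unroll the rim into header angle against radius to read the notch angles.

Run:
```python
from h import *
p=eyes.capture('wrist')
yaw=-.22;h=(636,-33);z=183
e=[atz(p,u,10) for u in((220,150+0/3),(440,150+133/3))]  # front plate edge in new picture
print('yaw new',np.arctan2(-(e[1]-e[0])[0],(e[1]-e[0])[1]), e)
print('stem top', [atz(p,(333.3,315),zz)[:2].round(1) for zz in (205,215,225)])
def polar(A,Rr): 
    th=np.radians(A)+np.pi+yaw
    return np.stack([h[0]+Rr*np.cos(th),h[1]+Rr*np.sin(th),np.full_like(Rr,z)],-1)
A,Rr=np.meshgrid(np.linspace(-40,120,800),np.linspace(85,25,300))
m=proj(p,polar(A,Rr)).reshape(300,800,2).astype(np.float32)
im=cv2.remap(np.ascontiguousarray(p['color'][:,:,::-1]),m[...,0],m[...,1],cv2.INTER_CUBIC)
im=cv2.createCLAHE(3,(4,4)).apply(cv2.cvtColor(im,cv2.COLOR_BGR2GRAY))
for a in range(-30,121,15): 
    x=int((a+40)*5);cv2.line(im,(x,0),(x,15),255,2);cv2.putText(im,str(a),(x,30),0,.4,255,1)
c=cv2.resize(cv2.cvtColor(p['color'][215:325,240:350],cv2.COLOR_RGB2GRAY),None,fx=2.7,fy=2.7,interpolation=cv2.INTER_CUBIC)
cc=np.zeros((297,800),np.uint8);cc[:,:297]=c
c2=cv2.createCLAHE(4,(4,4)).apply(c);cc[:,300:597]=c2
cv2.imwrite('pics/pol.png',np.vstack([im,cc]))
```

```text
yaw new -0.2025106942046468 [array([ 531.40689119, -172.74637992,   10.        ]), array([590.56920406, 115.39313274,  10.        ])]
stem top [array([641.9, -32.6]), array([634.9, -32.9]), array([628. , -33.3])]
```

View pics/pol.png

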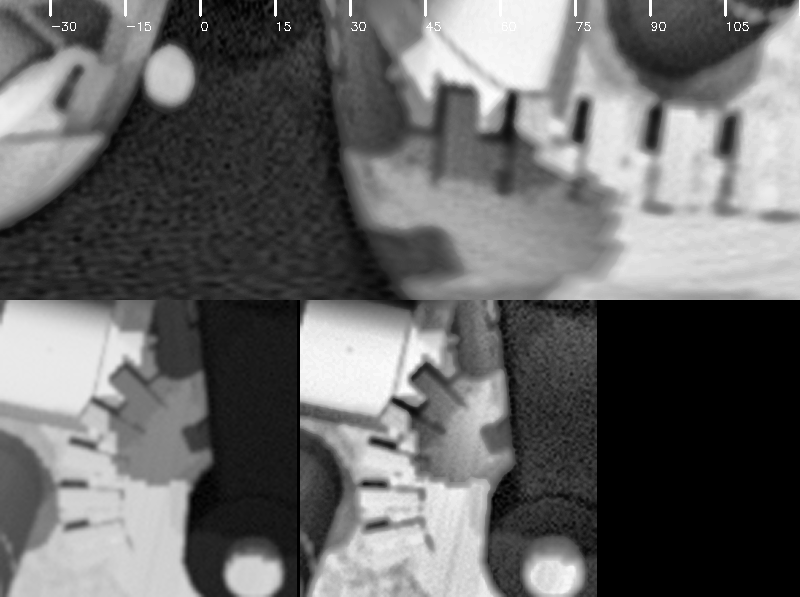

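Read from the unrolled rim, the slots are at about 48, 61, 76 and 90°, and the toothed sector ends near 105°. The plate offset is therefore about +1°. The handle measures about 16°, so the lever is locked in the 15° notch and has to swing 45°. I'll go to the grasp.

```bash
python3 - <<'E'
from h import *
a=.075
print(plan([481.8,-49.6,195],np.pi/2+a))
E
python3 -m crank '[{"dp":[-30,0,-4],"roll":-0.04,"gripper":0},{"dp":[-58,10,-7],"roll":-0.075,"gripper":0},{"dp":[-58,45,-7],"roll":-0.075,"gripper":0},{"dp":[-58,75,-7],"roll":-0.075,"gripper":0},{"dp":[-58,75,-7],"roll":-0.075,"gripper":0}]'
python3 - <<'E'
from h import *
a=.075
print(plan([481.8,-49.6,195],np.pi/2+a))
p=eyes.capture('wrist');save(p,'w4.png')
E
```

```text
(array([-57.7, 145.7,  -6.9]), -0.075)
time_s: 3.78
eef_pos: [479.5, -49.0, 261.0]
ee_rot: [0.708, -0.706, -0.024, 0.029]
force: [-0.2, -0.1, -0.6]
grip_width: 1.002
(array([ 2.7, 66. , -1. ]), -0.0)
```

View pics/w4.png

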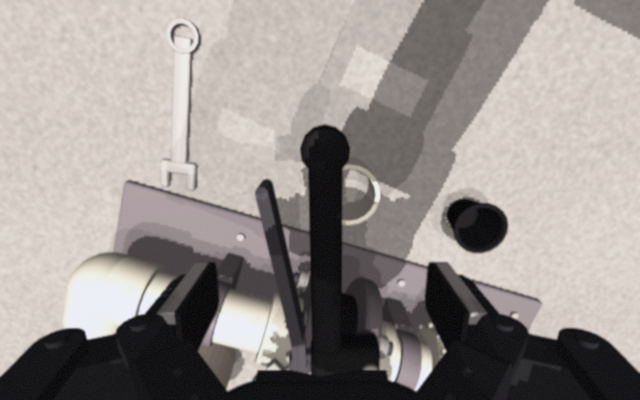

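The handle runs straight down the image at column 325, so the tool is aligned. The latch is on the left at about (275,240), and both bars are between the pads at columns 217 and 428. I'll descend and squeeze.

```bash
python3 -m crank '[{"dp":[2,25,-1],"roll":0,"gripper":0},{"dp":[2,50,-1],"roll":0,"gripper":0},{"dp":[2,66,-1],"roll":0,"gripper":0},{"dp":[2,66,-1],"roll":0,"gripper":0},{"dp":[2,66,-1],"roll":0,"gripper":120},{"dp":[2,66,-1],"roll":0,"gripper":180},{"dp":[2,66,-1],"roll":0,"gripper":255},{"dp":[2,66,-1],"roll":0,"gripper":255},{"dp":[2,66,-1],"roll":0,"gripper":255},{"dp":[2,66,-1],"roll":0,"gripper":255}]' 40; python3 -m crank '[{"dp":[0,0,0],"roll":0,"gripper":255},{"dp":[0,0,0],"roll":0,"gripper":255},{"dp":[0,0,0],"roll":0,"gripper":255},{"dp":[0,0,0],"roll":0,"gripper":255}]'
```

```text
time_s: 4.67
eef_pos: [484.0, -50.2, 201.3]
ee_rot: [-0.707, 0.707, 0.027, -0.026]
force: [-6.3, 2.1, 12.6]
grip_width: 0.297
time_s: 5.0
eef_pos: [484.0, -50.2, 201.3]
ee_rot: [-0.707, 0.707, 0.027, -0.026]
force: [-6.1, 2.3, 12.8]
grip_width: 0.301
```

The opening of 0.30 (about 26 mm) shows the latch squeezed to its stop. I'll swing the first 20°, easing up 4 mm to relieve the vertical load.

```bash
python3 -m crank '[{"dp":[0,-4,0],"roll":0,"gripper":255},{"dp":[0.4,-4,-6.8],"roll":-0.044,"gripper":255},{"dp":[1,-4,-13.5],"roll":-0.087,"gripper":255},{"dp":[2,-4,-20.2],"roll":-0.131,"gripper":255},{"dp":[3.1,-4,-26.8],"roll":-0.175,"gripper":255},{"dp":[4.6,-4,-33.4],"roll":-0.218,"gripper":255},{"dp":[6.5,-4,-40],"roll":-0.262,"gripper":255},{"dp":[8.5,-4,-46.4],"roll":-0.305,"gripper":255},{"dp":[10.9,-4,-52.7],"roll":-0.349,"gripper":255},{"dp":[10.9,-4,-52.7],"roll":-0.349,"gripper":255}]'
```

```text
time_s: 5.83
eef_pos: [499.0, -101.9, 201.9]
ee_rot: [0.692, -0.69, -0.149, 0.15]
force: [7.1, 0.9, -15.0]
grip_width: 0.301
```

```bash
python3 -m crank '[{"dp":[0.4,2,-6.8],"roll":-0.044,"gripper":255},{"dp":[1,2,-13.5],"roll":-0.087,"gripper":255},{"dp":[2,2,-20.2],"roll":-0.131,"gripper":255},{"dp":[3.1,2,-26.8],"roll":-0.175,"gripper":255},{"dp":[4.6,2,-33.4],"roll":-0.218,"gripper":255},{"dp":[6.5,2,-40],"roll":-0.262,"gripper":255},{"dp":[8.5,2,-46.4],"roll":-0.305,"gripper":255},{"dp":[8.5,2,-46.4],"roll":-0.305,"gripper":255},{"dp":[8.5,2,-46.4],"roll":-0.305,"gripper":255}]'
python3 - <<'E'
from h import *
P,R,s=pose();yaw=np.arctan2(R[1,0],R[0,0]);v=P[:2]-[636,-33.5]
print(P,yaw,np.degrees(yaw-.075),np.hypot(*v),np.arctan2(-v[1],-v[0]),s['joints'].round(2),s['grip_width'])
E
```

```text
time_s: 6.58
eef_pos: [526.3, -140.4, 201.8]
ee_rot: [0.661, -0.66, -0.253, 0.252]
force: [4.8, 3.8, -0.0]
grip_width: 0.297
[ 526.28982289 -140.40012205  201.77779193] 0.7299643418223297 37.52669251798329 153.17949946443406 0.7724260311743985 [-0.48  0.4   1.51  0.    1.23 -2.78] 0.29741761166809894
```

The lever has swung 37.5–38° and lies between the 45 and 60 notches. I'll open part way so the nose rides on the rim. Joint 6 is near its limit, so the final push will be pure translation.

```bash
python3 -m crank '[{"dp":[0,0,0],"roll":0,"gripper":150},{"dp":[0,0,0],"roll":0,"gripper":90},{"dp":[0,0,0],"roll":0,"gripper":90},{"dp":[0,0,0],"roll":0,"gripper":90},{"dp":[0,0,0],"roll":0,"gripper":90},{"dp":[0,0,0],"roll":0,"gripper":90}]' 20;  python3 - <<'E'
from h import *
p=eyes.capture('wrist');save(p,'w5.png')
E
```

```text
time_s: 7.08
eef_pos: [525.6, -141.0, 201.4]
ee_rot: [-0.661, 0.661, 0.252, -0.252]
force: [0.6, -0.1, 1.4]
grip_width: 0.646
```

View pics/w5.png

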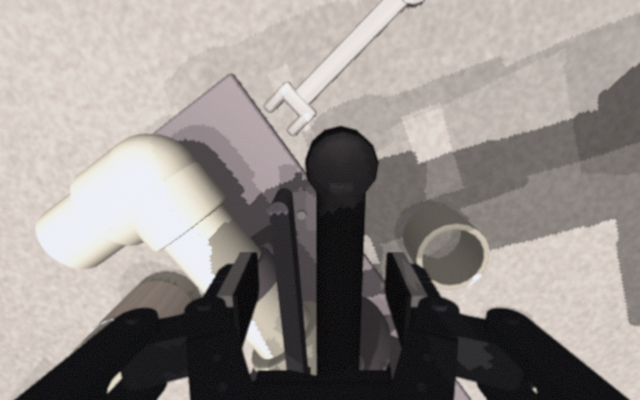

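The latch now lies nearly parallel to the handle (tip at (285,195), root at (300,370)), so the nose is riding on the rim. I'll push the handle onward with the trailing finger.

```bash
python3 -m crank '[{"dp":[0,0,-5],"roll":0,"gripper":90},{"dp":[0,0,-10],"roll":0,"gripper":90},{"dp":[0,0,-14],"roll":0,"gripper":90},{"dp":[0,0,-16],"roll":0,"gripper":90},{"dp":[0,0,-18],"roll":0,"gripper":90},{"dp":[0,0,-20],"roll":0,"gripper":90},{"dp":[0,0,-22],"roll":0,"gripper":90},{"dp":[0,0,-24],"roll":0,"gripper":90},{"dp":[0.5,0,-26],"roll":0,"gripper":90},{"dp":[0.5,0,-26],"roll":0,"gripper":90}]'
python3 - <<'E'
from h import *
P,R,s=pose();print((R.T@s['force']).round(1))
E
python3 -m crank '[{"dp":[0,0,-1.5],"roll":0,"gripper":90},{"dp":[0.3,0,-3],"roll":0,"gripper":90},{"dp":[0.5,0,-3],"roll":0,"gripper":90}]'
python3 - <<'E'
from h import *
P,R,s=pose();print((R.T@s['force']).round(1))
E
```

```text
time_s: 7.97
eef_pos: [543.3, -160.3, 201.1]
ee_rot: [0.661, -0.661, -0.252, 0.252]
force: [-2.3, 0.5, -0.3]
grip_width: 0.648
[-1.4  0.3  1.9]
time_s: 8.22
eef_pos: [545.5, -162.1, 201.1]
ee_rot: [0.661, -0.661, -0.252, 0.252]
force: [-4.2, 0.9, -0.4]
grip_width: 0.65
[-2.5  0.4  3.5]
```

```bash
for i in 1 2 3; do python3 -m crank '[{"dp":[0.1,0,-1.5],"roll":0,"gripper":90},{"dp":[0.3,0,-3],"roll":0,"gripper":90},{"dp":[0.3,0,-3],"roll":0,"gripper":90}]'|sed -n 2p;  python3 - <<'E'
from h import *
P,R,s=pose();print((R.T@s['force']).round(1), s['joints'][5].round(2))
E
done
```

```text
eef_pos: [547.6, -164.1, 201.1]
[-2.7 -1.4  2.5] -2.8
eef_pos: [549.1, -165.5, 200.9]
[-5.1 -2.3  9.6] -2.8
eef_pos: [550.3, -166.5, 200.8]
[-7.3 -6.4 17. ] -2.8
```

The force climbed steeply to 17 N, so the lever has stopped, presumably locked. I'll back off, open and look.

```bash
python3 -m crank '[{"dp":[0,0,4],"roll":0,"gripper":90},{"dp":[0,0,8],"roll":0,"gripper":60},{"dp":[0,0,12],"roll":0,"gripper":30},{"dp":[0,0,13],"roll":0,"gripper":0},{"dp":[0,0,13],"roll":0,"gripper":0},{"dp":[0,0,13],"roll":0,"gripper":0},{"dp":[0,-30,13],"roll":0,"gripper":0},{"dp":[0,-60,13],"roll":0,"gripper":0},{"dp":[0,-90,13],"roll":0,"gripper":0},{"dp":[0,-90,13],"roll":0,"gripper":0}]'
python3 - <<'E'
from h import *
p=eyes.capture('wrist');save(p,'w6.png')
for l,z in(('lever_hinge',195),('lever_grip',195),('latch_grip',193)):
    for r in models.spot_point(p,l)[:2]: print(l,r['confidence'],np.round(r['centre'],1),atz(p,r['centre'],z).round(1))
E
```

```text
time_s: 9.8
eef_pos: [545.1, -159.1, 297.4]
ee_rot: [-0.658, 0.663, 0.255, -0.25]
force: [0.4, 0.1, 0.7]
grip_width: 1.0
lever_grip 0.79 [339.5 208.1] [ 535.3 -151.4  195. ]
latch_grip 0.71 [299.3 222.7] [ 561.8 -164.2  193. ]
```

View pics/w6.png

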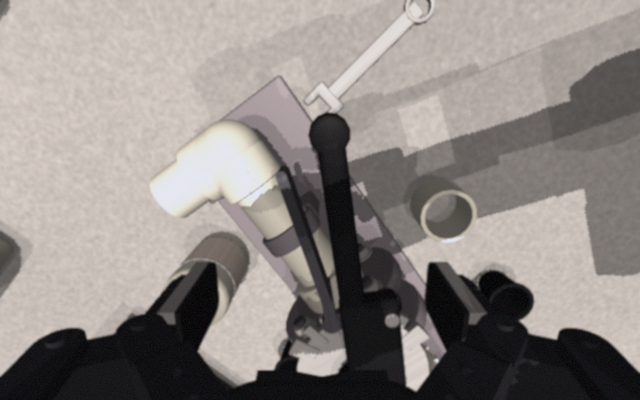

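The latch is splayed again: its bar runs from (287,172) to (328,310), and the handle runs from the boss at (330,133) to (357,290). I'll compare these with the start picture using the same method.

Run:
```python
from h import *
def ang(p,a,b,z):
    d=(atz(p,b,z)-atz(p,a,z))[:2];return np.degrees(np.arctan2(d[1],d[0]))
p=eyes.capture('wrist')
H=np.array([636,-33.5])
b=atz(p,(330,133),195);v=H-b[:2];print('boss',b,np.hypot(*v),'lever deg rel yaw-.21:',np.degrees(np.arctan2(v[1],v[0])+.21))
print('handle line',ang(p,(333,150),(357,290),205)+12,'latch line',ang(p,(287,172),(328,310),203)+12)
v=H-atz(p,(339.5,208.1),195)[:2];print(np.degrees(np.arctan2(v[1],v[0])+.21),np.hypot(*v))
```

```text
boss [ 499.54956977 -188.50357995  195.        ] 206.50624616843672 lever deg rel yaw-.21: 60.674488660218756
handle line 64.00749803163852 latch line 68.54376116085257
60.41921360552506 158.146158468776
```

Run:
```python
from h import *
p=eyes.capture('wrist');H=np.array([636,-33.5])
a=np.radians(60.6)-.21;t=np.array([np.sin(a),-np.cos(a)]);u=-np.array([np.cos(a),np.sin(a)])
for n,uv in(('tip',(286,172)),('mid',(305,235)),('root',(328,310))):
    v=atz(p,uv,203)[:2]-H;print(n,(v@u).round(1),(v@t).round(1))
# prediction of bar centre line, home vs rim
for nm,sp in(('home',.165),('rim',.045)):
    X=[np.r_[H+r*u+(12.5+(2 if 0 else 0)+ sp*(r-64))*t,203] for r in(110,150,190)]
    print(nm,proj(p,X).round(0).tolist())
c=p['color'][150:330,240:400,::-1];cv2.imwrite('pics/w7.png',cv2.resize(cv2.convertScaleAbs(np.ascontiguousarray(c),alpha=1.5,beta=20),None,fx=3.3,fy=3.3,interpolation=cv2.INTER_CUBIC))
```

```text
tip 187.4 29.3
mid 145.5 23.3
root 89.3 14.9
home [[317.0, 284.0], [299.0, 229.0], [279.0, 169.0]]
rim [[325.0, 283.0], [315.0, 227.0], [304.0, 166.0]]
```

View pics/w7.png

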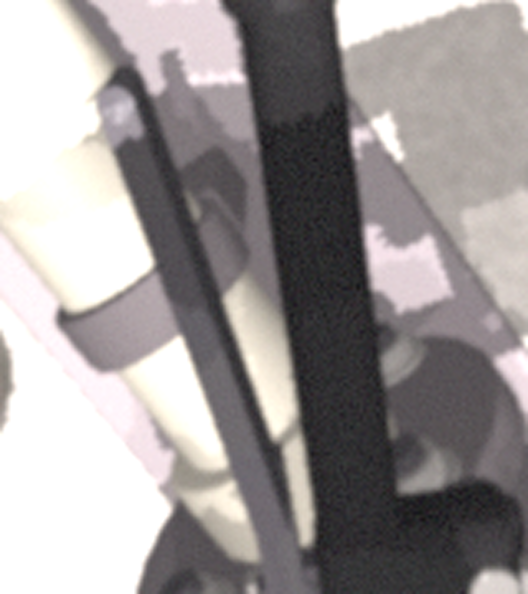

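In the crop, the gap between latch and handle beside the grip is about 78 px against 88 px for the 18 mm handle. That is about 16 mm, where 15 mm means fully home. The lever measures about 60.6° and the gripper is clear, so I'll hand in.

```bash
python3 -c "
from rig import ctrl
s=ctrl.sense();print(s['time_s'],s['force']);print(ctrl.finish_job())"
```

```text
10.1 [0.11162791 0.5049198  0.16724692]
the job is handed in; nothing more can be done
None
```

The lever is set to the 60-degree notch with the latch home in it, and I handed the job in at 10.1 s with the gripper open and clear.

I squeezed the latch and swung the lever about 37.5° from the 15-degree notch. I then let the nose ride on the rim and pushed the handle on with one finger until it stopped at 17 N, against 4–6 N of friction. I did not test it for locking in the closing direction.

**Checks that agreed:**
- The lever measured 60.4–60.7° from the boss and grip points.
- The latch gap at the grip was about 16 mm (15 mm is fully home).
- The isolator and the loose items were not approached.

**Checks that disagreed:**
- A rough line fit along the handle gave 64° for the lever.
- The same fit gave only 4.5° of latch splay. I put this down to imprecise pixel picks, because the zoomed crop and the predicted latch positions both showed it fully home.

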